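# Hold the brewer's filter basket over the mug for a hand pour

## Robot

A 6-joint arm with a two-finger parallel gripper is mounted at the origin on a cart in front of the work surface, level with it; the furniture and walls round the work are solid. World frame = base frame: x ahead of the robot, y to its left, z up, the work surface at z = 0. Lengths are in m, angles in rad, forces in N, time in s.
With the tool pointing down it reaches from about 0.35 to 0.975 m from the base axis. Payload 4.9 kg.
Tool frame: the origin (TCP) lies between the finger pads; the fingertips stand 19 mm ahead of it and the grasp point (between the pads) is the TCP; z points along the fingers, y is the line along which they close (so a half turn about z gives the same grasp; the last joint's range is limited). The gripper opens to 85 mm and grips with 20 to 120 N. Pads are 22 mm wide; open, the fingers measure 114 mm over their backs; the gripper's body (76 mm by 85 mm) begins 54 mm behind the grasp point. The pads swing forward as they close: fully open they stand 13 mm farther back than shut.
Start: joints at [-1.368, 0.053, 1.613, -0, 1.476, -0.119], TCP at [0.198, -0.593, 0.25] pointing down, gripper open.
Joint ranges: [-3.01, 3.01], [-1.01, 2.22], [0.06, 2.58], [-1.02, 4.17], [0.09, 2.62], [-3.14, 3.14]. Speed limits (rad/s): [2.57, 2.57, 3.14, 3.14, 3.14, 3.14].

## Interface

Orientations are given as a rotation vector (axis times angle).
In Python, from station import ctrl gives the robot as it stands. The module is installed in compiled form; this text tells all that it offers.
- The arm moves only by the tool servo_tool, never from a script. Its argument "increments" is a list that holds one entry, the list of rows, each a list of 5 numbers: the finger opening in cm, from 0 to 8.54, then the shift along the tool's x, y, z in cm, then the turn about the tool's z in degrees. A call has 1 to 5 rows; each row is the pose to reach, as a shift and turn from the pose commanded when the call began, along the tool's axes at that moment; what a row does not reach only later rows make up. A row lasts 1/10 s, in which the tool goes at most 50 mm and 8.59 degrees, less where a joint would pass 70% of its speed; a pose out of reach is approached as far as the arm can. A call with a gripper value outside its range is refused whole. The fingers move at their own pace and stop on an object; "newtons" is the grip in N (left out, the last holds). Time passes only in rows, so rows that repeat a pose let the fingers close. It gives the time, the measured TCP pose, the force, the opening and the grip force at its end, in the units of the state.
- ctrl.get_obs(): the state, without advancing time (a new reading comes with each control period).
- ctrl.get_image(name): name is "side" or "top"; returns a dict with "img" (420x560x3 uint8, red, green, blue), "fx", "fy", "cx", "cy" (pixels), "k1" (the pictures are not rectified: a ray, as slopes to the right and down, at radius r is drawn at 1 + k1 r^2 times it, then the intrinsics apply), "rvec" (rotation vector, rad) and "tvec" (3), from world to camera coordinates, as OpenCV has them. Camera axes: x right, y down, z forward; pixel columns grow to the right and rows downward; lengths in m; the calibration is good to about 2 mm. A picture is of the moment at which its call begins. There is no depth.
- ctrl.finish_job(): hands the job in; it is judged then, once.
The state is a dict: "t": time; "q": joint angles; "dq": joint speeds; "effort": joint torques, N m; "tool_pos": TCP position; "tool_rot": TCP orientation; "contact_force": force on the tool from outside, world axes, zero at the start; "wrist_torque": the same for the moment, N m; "opening": finger opening in m; "grip_force": force on a finger pad.
Only numpy, scipy, OpenCV 4.12 (cv2) and the standard library are available. Lean on these libraries where they do the work, as an engineer would, in place of code of your own. Each camera call takes 0.05 s, during which the arm holds its last target. There are 200 camera calls.

## Task

The brewer's heater has failed, so I will pour from the kettle by hand. Slide the filter basket out of the brewer, bring it across to the mug and hold it there for me: level, its drip nozzle over the middle of the mug and about a finger's width above the rim, touching nothing. Keep the basket level on the way, do not knock or shift the mug, the canister or the honey jar, and finish still holding it.

Things in the scene. Friction and masses are not known exactly. Their poses are not given: they have to be found in the camera images.
- brewer: Compact black single-cup drip brewer, fixed, 212 deep x 124 wide x 268 mm high. Origin on the worktop below the middle of its round steel drip tray; its -x is the front, z up. Its foot is 25 mm high. Its brew head overhangs the tray: underside 198 mm up, front face at x = -48 mm. The filter basket hangs by its rim plate in two rails along x under the head, open at the front only.
- basket: Loose black filter basket, about 0.18 kg: open conical cup (79 mm wide) under a flat rim plate 84 (x) x 102 (y) x 4 mm, its top 66 mm above the origin, and a straight bar handle out to -x. Origin at the drip nozzle's tip on the cup's axis, z up. Seated, its axes are parallel to the brewer's and its origin is 128 mm above the worktop, 0 to 15 mm in front (-x) of the brewer's origin.
- basket_grip (a point): Point in the middle of the handle's free part, axes as the basket's: the handle runs along x, is 16 mm wide (y) and 22 mm high (z), reaches 36 mm farther out (-x) from here and is free for 60 mm inward. This point lies at (-124, 0, 55) mm from the basket's origin; when seated it stands about 76 mm in front of the brew head.
- basket_nozzle (a point): Lower end of the drip nozzle (15 mm wide), lowest point of the basket; the same point as the basket's origin.
- mug: Loose white mug, 78 mm across, 97 mm high, handle at its -y. Its origin lies on the worktop, 19 mm from the cup's axis towards the handle.
- mug_rim (a point): Middle of the mug's mouth, at the height of the rim (97 mm); the mouth is about 68 mm wide inside.
- canister: Loose cereal canister with a lid, 98 x 118 mm, 183 mm high, standing between brewer and mug (another like it at the far left has no part in this). Origin under its middle.
- honey: Loose honey jar with a lid, 65 mm across, 100 mm high, standing between brewer and mug. Origin under its middle.
- brewer_mouth (a point): Front end of the rails, between them, at the height on which the rim plate rests (190 mm), below the head's front edge; axes as the brewer's. The rails lie 86 mm apart and leave the rim plate 3 mm play at each side and 4 mm above, so the basket slides only along x. Pulled until its origin is 105 mm in front of the brewer's, the basket is out of head and rails and may be lifted.
Mind the look-alikes: they are no part of the job. Of the things that look like the honey, the middle-sized one is meant.

How it is judged:
By the outcome, as a careful person would: the job done as asked, in the order asked, and still so for the second after the job is handed in, while the arm keeps its last pose, push and grip.
It also fails if it takes over 48 s, if anything falls off the work surface, if the arm or the gripper's body presses on something with over 40 N, if the wrist force passes 120 N, or if a joint passes its speed limit or range.

## Working session

There is one attempt and no reset: what is moved stays moved. The work goes in short steps, Python scripts to look and compute and a tool call to move; the robot and the scene stay as the last step left them, time stands still between calls to the robot, and variables do not carry over. Pictures are saved under pics/ and viewed, at most 10 in all, crops included, and the job is handed in when it is done.

Besides the shell and the picture viewer there is one more tool, called after "Call:" as a command line: name --argument value ..., lists and objects as JSON in quotes. servo_tool: Moves the arm, as the interface text tells. Its arguments: {"type":"object","properties":{"increments":{"type":"array"},"newtons":{"type":"number"}},"required":["increments"]}

```bash
mkdir -p pics; cat > h.py <<'E'
import numpy as np, cv2
from station import ctrl
from scipy.spatial.transform import Rotation as R
def shot(n,save=None):
    d=ctrl.get_image(n)
    if save: cv2.imwrite('pics/'+save,d['img'][:,:,::-1])
    np.save('/tmp/'+n+'.npy',d,allow_pickle=True); return d
def load(n): return np.load('/tmp/'+n+'.npy',allow_pickle=True).item()
def K(d): return np.array([[d['fx'],0,d['cx']],[0,d['fy'],d['cy']],[0,0,1]]),np.array([d['k1'],0,0,0,0.])
def ray(d,uv):
    k,c=K(d); p=cv2.undistortPoints(np.array(uv,float).reshape(-1,1,2),k,c).reshape(-1,2)
    M=cv2.Rodrigues(np.array(d['rvec'],float))[0]; t=np.array(d['tvec'],float).ravel()
    return -M.T@t,np.c_[p,np.ones(len(p))]@M
def onz(d,uv,z):
    o,v=ray(d,uv); return o+v*((z-o[2])/v[:,2])[:,None]
def proj(d,P):
    k,c=K(d); return cv2.projectPoints(np.array(P,float).reshape(-1,1,3),np.array(d['rvec'],float),np.array(d['tvec'],float),k,c)[0].reshape(-1,2)
def tri(ds,uvs):
    A=np.zeros((3,3));b=np.zeros(3)
    for d,uv in zip(ds,uvs):
        o,v=ray(d,[uv]);v=v[0]/np.linalg.norm(v[0]);P=np.eye(3)-np.outer(v,v);A+=P;b+=P@o
    return np.linalg.solve(A,b)
E
python3 - <<'E'
from h import *
for n in('side','top'):
    d=shot(n,n+'0.png'); print(n,ray(d,[[280,210]]),d['k1'],d['fx'])
print(ctrl.get_obs())
E
```

```text
side (array([ 0.58407493, -0.8917329 ,  0.73038541]), array([[-0.0471452 ,  0.83345447, -0.55069823]])) 0.03863169887971228 461.528491408886
top (array([-0.01195851,  0.08479774,  1.28557735]), array([[ 0.41549957, -0.05950281, -0.90768181]])) -0.10530029578064931 511.75362993224377
{'t': 0.1, 'q': array([-1.36799499e+00,  5.32719094e-02,  1.61415245e+00,  2.77586620e-05,
        1.47604573e+00, -1.19012437e-01]), 'dq': array([ 0.00024657, -0.00283843, -0.00246128,  0.00013911,  0.00073479,
        0.00071942]), 'effort': array([ 9.93625099e-05, -3.94899559e+01, -3.71364927e+01, -1.95127991e-04,
        3.84193962e-03, -7.02407679e-07]), 'tool_pos': array([ 0.19757063, -0.59238402,  0.24920022]), 'tool_rot': array([-3.09915876e+00, -5.03020555e-01,  8.01000579e-05]), 'contact_force': array([ 0.12154367, -0.27964379,  0.84226856]), 'wrist_torque': array([ 0.00719848, -0.00185678, -0.06104863]), 'grip_force': 0.0, 'opening': 0.08539001211908817}
```

View pics/side0.png

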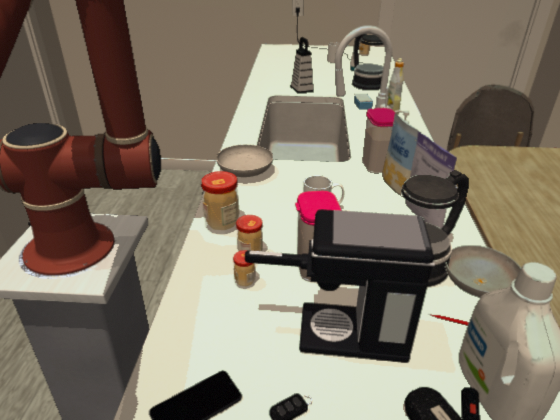

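View pics/top0.png

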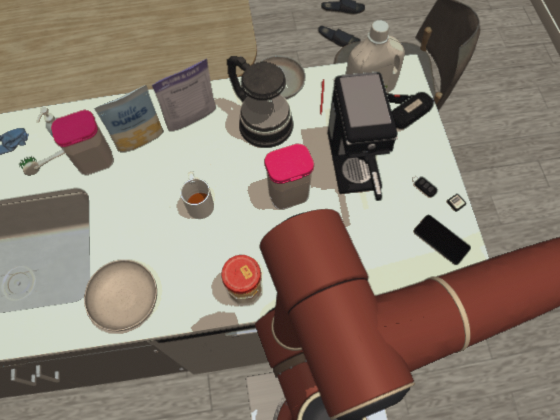

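Side: the brewer is at (360,285) with its handle running left to (248,257). The canister is at (318,235), the mug behind it at (318,187), and the honey jars stand at (220,200), (250,235, the middle-sized one) and (244,268). Top: the mug rim is at (197,190), the canister lid at (289,163), and the brewer at (360,130) with its handle at (378,190). The arm hides the honey.

```bash
python3 - <<'E'
from h import *
s=load('side')['img'][:,:,::-1];t=load('top')['img'][:,:,::-1]
a=cv2.resize(s[170:370,230:440],None,fx=3.7,fy=3.0,interpolation=cv2.INTER_CUBIC)
b=cv2.resize(t[60:210,170:410],None,fx=3.3,fy=3.9,interpolation=cv2.INTER_CUBIC)
def grid(im,x0,y0,fx,fy):
    for x in range(x0-x0%20+20,x0+int(im.shape[1]/fx),20):
        cv2.line(im,(int((x-x0)*fx),0),(int((x-x0)*fx),6),(0,0,255),1);cv2.putText(im,str(x),(int((x-x0)*fx),16),0,.4,(0,0,255))
    for y in range(y0-y0%20+20,y0+int(im.shape[0]/fy),20):
        cv2.line(im,(0,int((y-y0)*fy)),(6,int((y-y0)*fy)),(0,0,255),1);cv2.putText(im,str(y),(8,int((y-y0)*fy)+4),0,.4,(0,0,255))
    return im
cv2.imwrite('pics/a.png',grid(a,230,170,3.7,3.0));cv2.imwrite('pics/b.png',grid(b,170,60,3.3,3.9))
E
```

```text
(no output)
```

View pics/a.png

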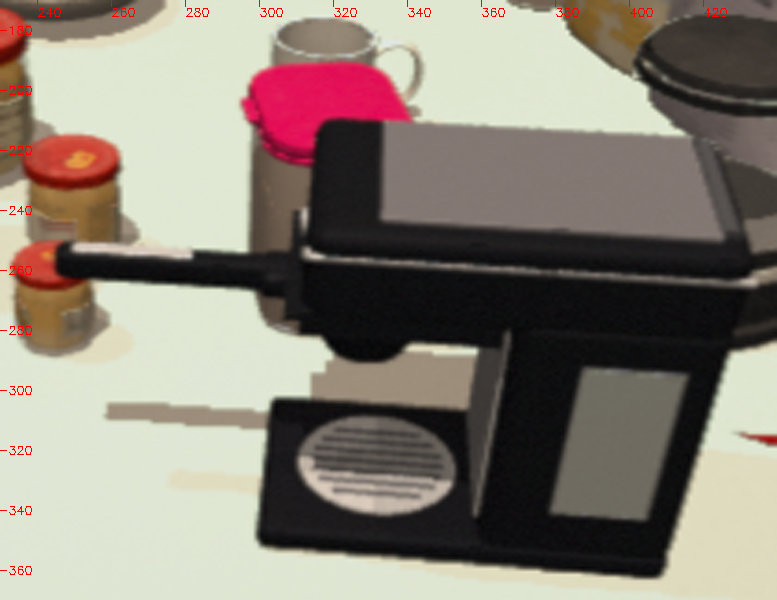

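View pics/b.png

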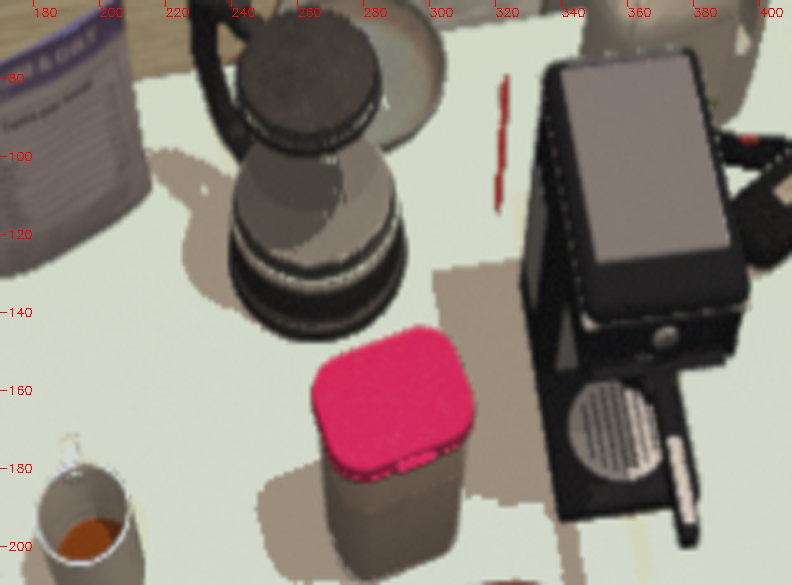

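Crop a: the tray centre is at about (331,325), the handle end at (245,257), foot corners at (300,351) and (303,303), and the mid honey lid at (249,224). Crop b: the mug rim ellipse is at about (194.5,190), the tray at (352,170), the handle end at (375,199), and the head panel edges run (336,78)→(349,126) and (376,73)→(388,123).

```bash
python3 - <<'E'
from h import *
np.set_printoptions(precision=4,suppress=True)
s,t=load('side'),load('top')
def ang(p): d=p[1]-p[0]; return np.degrees(np.arctan2(d[1],d[0]))
for d,a in((t,[[349,126],[336,78]]),(t,[[388,123],[376,73]]),(s,[[331,211],[422,215]]),(s,[[331,243.5],[424,250]])):
    p=onz(d,a,.268);print('panel edge',p[:,:2].ravel(),ang(p))
p=onz(s,[[300,351],[408,361.5]],0);print('foot near edge',p.ravel(),ang(p))
p=onz(s,[[303,303],[300,347]],.025);print('foot front edge side',p.ravel(),ang(p))
p=onz(t,[[339.5,193]],0.0);print('foot far corner top',p)
print('tray side',onz(s,[[331.5,325]],.026),'tray top',onz(t,[[352,170]],.026))
print('tray tri',tri([s,t],[[331.5,325],[352,170]]))
print('handle end tri',tri([s,t],[[246,257],[375,199]]))
p=onz(t,[[374,199],[369,173]],.194);print('handle top',p.ravel(),ang(p))
def ell(d,lo,hi,box,z,name):
    x0,y0,x1,y1=box;im=cv2.cvtColor(d['img'][y0:y1,x0:x1],cv2.COLOR_RGB2HSV)
    m=cv2.inRange(im,lo,hi)|(cv2.inRange(im,(0,lo[1],lo[2]),(8,255,255)) if lo[0]>150 else 0)
    c=max(cv2.findContours(m,cv2.RETR_EXTERNAL,cv2.CHAIN_APPROX_NONE)[0],key=cv2.contourArea).reshape(-1,2)+[x0,y0]
    P=onz(d,c,z);print(name,'bbox',c.min(0),c.max(0),'world',P.min(0)[:2],P.max(0)[:2],'mid',((P.min(0)+P.max(0))/2)[:2]); return P
P=ell(t,(160,150,120),(179,255,255),(255,135,320,185),.183,'can lid');print(cv2.minAreaRect(P[:,:2].astype(np.float32)))
ell(s,(0,170,110),(8,255,255),(234,212,265,234),.095,'honey mid lid')
ell(s,(0,170,110),(8,255,255),(228,247,262,268),.07,'honey small lid?')
ell(t,(0,150,100),(10,255,255),(215,250,265,300),.14,'honey big lid?')
p=onz(t,[[181,191],[208.5,189],[197,178.5],[194,204]],.097);print('mug rim top',p[:,:2])
print('mug mid',(p[0]+p[1])/2,(p[2]+p[3])/2,np.linalg.norm(p[0]-p[1]),np.linalg.norm(p[2]-p[3]))
p=onz(t,[[191,173]],.08);print('mug handle',p)
p=onz(s,[[303,183],[332,183],[317,175.5],[317,191]],.097);print('mug rim side',p[:,:2])
print('mug handle side',onz(s,[[343,190]],.06))
E
```

```text
panel edge [ 0.6438 -0.1795  0.7902 -0.1795] 0.022700570507706797
panel edge [ 0.6371 -0.274   0.7899 -0.283 ] -3.3910741404555487
panel edge [ 0.6369 -0.1876  0.7988 -0.1873] 0.12201423209456642
panel edge [ 0.6343 -0.2846  0.7827 -0.2894] -1.8567904577469556
foot near edge [ 0.593  -0.2845  0.      0.7999 -0.2923  0.    ] -2.140582345058249
foot front edge side [ 0.5955 -0.1785  0.025   0.5924 -0.2958  0.025 ] -91.52160485299709
foot far corner top [[ 0.6006 -0.1731  0.    ]]
tray side [[ 0.654  -0.2363  0.026 ]] tray top [[ 0.6534 -0.218   0.026 ]]
tray tri [ 0.6578 -0.2219  0.0124]
handle end tri [ 0.4845 -0.2194  0.1773]
handle top [ 0.4789 -0.212   0.194   0.5496 -0.2168  0.194 ] -3.8880458618959657
can lid bbox [265 144] [313 182] world [ 0.5649 -0.0885] [0.6674 0.0288] mid [ 0.6161 -0.0299]
((0.6144841313362122, -0.02996167540550232), (0.09570852667093277, 0.11520752310752869), 10.200464248657227)
honey mid lid bbox [236 216] [261 232] world [ 0.4277 -0.0301] [0.4887 0.0374] mid [0.4582 0.0037]
honey small lid? bbox [234 251] [248 266] world [ 0.4368 -0.122 ] [ 0.4715 -0.0693] mid [ 0.4541 -0.0956]
honey big lid? bbox [222 255] [259 293] world [0.3177 0.0827] [0.4125 0.1712] mid [0.3651 0.127 ]
mug rim top [[0.6294 0.2535]
 [0.6231 0.1815]
 [0.6593 0.2084]
 [0.586  0.2232]]
mug mid [0.6262 0.2175 0.097 ] [0.6227 0.2158 0.097 ] 0.0722601419177652 0.07472651845743783
mug handle [[0.6885 0.2247 0.08  ]]
mug rim side [[0.5839 0.2058]
 [0.663  0.2124]
 [0.6222 0.2511]
 [0.622  0.1665]]
mug handle side [[0.6974 0.2398 0.06  ]]
```

```bash
python3 - <<'E'
from h import *
np.set_printoptions(precision=4,suppress=True)
s,t=load('side'),load('top')
def ang(p): d=p[1]-p[0]; return np.degrees(np.arctan2(d[1],d[0]))
for a in([[350.9,127],[339.7,76.7]],[[391.2,122.3],[379.7,72.8]]):
    p=onz(t,a,.268);print('panel',p[:,:2].ravel(),ang(p))
print('tray',onz(t,[[356.9,170]],.026),tri([s,t],[[331.8,325],[356.9,170]]))
print('end',tri([s,t],[[245.5,256.5],[378.5,199.5]]))
g=cv2.cvtColor(t['img'],cv2.COLOR_RGB2GRAY)
for r in(176,180,184,188,192,196): print(r,g[r,366:386])
g2=cv2.cvtColor(s['img'],cv2.COLOR_RGB2GRAY)
for c in(252,262,270,280,290): print(c,g2[244:272,c])
E
```

```text
panel [ 0.6403 -0.1834  0.7928 -0.1895] -2.317507615370808
panel [ 0.6379 -0.2821  0.7891 -0.2925] -3.924665546228902
tray [[ 0.6511 -0.2317  0.026 ]] [ 0.6543 -0.2326  0.0215]
end [ 0.4822 -0.2254  0.182 ]
176 [167 192 189 162  96  38  61 147 192 192 161  98  46  72 164 209 213 213
 213 213]
180 [167 124  80  45  32  24  26  65 149 193 193 160  94  46  79 166 209 213
 213 213]
184 [ 37  38  38  38  37  33  24  26  69 150 194 195 160  91  45  78 168 210
 213 213]
188 [ 28  26  25  23  26  26  20  18  32  81 155 194 195 154  88 130 189 211
 213 213]
192 [203 205 207 209 213 213 210 170  80  39  90 160 195 194 153 141 192 212
 213 213]
196 [213 213 214 213 213 214 213 208 163  69  27  31  34  36  33  70 164 209
 213 214]
252 [109 109 108 108 105 111 135 193 204 196 101  40  24  15  15  13  14  14
  18  49  83 102  99  90  86  84  87  99]
262 [100 100 101 105  97  98 111 158 196 199 148  73  34  22  17  13  13  14
  13  81 209 225 226 226 227 227 227 227]
270 [227 227 226 227 226 222 220 218 210 204 195 101  42  27  19  16  14  12
  14  37 117 214 226 227 227 227 227 226]
280 [227 227 227 227 227 227 227 226 215 203 199 199 103  42  25  17  13  15
  13  14  59 165 219 227 227 227 227 227]
290 [227 226 226 227 227 227 227 227 224 181  88  35  30  31  21  21  18  17
  16  14  15  73 198 224 227 227 227 226]
```

Call:
servo_tool --increments '[[[8.5,0,0,-5,0],[8.5,4,0,-5,5],[8.5,8,0,-5,10],[8.5,12,0,-5,15],[8.5,12,0,-5,20]]]'

```text
t: 0.6
tool_pos: [0.3152, -0.5529, 0.2997]
tool_rot: [-3.14, 0.041, -0.002]
contact_force: [-1.4, -0.9, -0.0]
opening: 0.0849
grip_force: 0.0
```

```bash
python3 - <<'E'
from h import *
np.set_printoptions(precision=4,suppress=True)
s,t=load('side'),load('top')
print('right top edges',onz(t,[[379.5,176],[380.5,180],[381.5,184],[381.8,196]],.194)+[0,.008,0])
print('left low edges',onz(t,[[374.5,196],[373.5,192]],.172)-[0,.008,0])
print('side low near',onz(s,[[262,263.2],[270,264.2],[280,264.9],[290,265.5]],.172)+[0,.008,0])
print('side upper',onz(s,[[280,252],[270,251]],.194)-[0,.008,0])
o=ctrl.get_obs();M=R.from_rotvec(o['tool_rot']).as_matrix();print(M,o['tool_pos'])
print('to grip, tool cm',100*M.T@(np.array([.518,-.2268,.30])-o['tool_pos']))
E
```

```text
right top edges [[ 0.5373 -0.2322  0.194 ]
 [ 0.5262 -0.2319  0.194 ]
 [ 0.5151 -0.2316  0.194 ]
 [ 0.4836 -0.2244  0.194 ]]
left low edges [[ 0.4965 -0.2291  0.172 ]
 [ 0.5075 -0.2293  0.172 ]]
side low near [[ 0.5143 -0.2217  0.172 ]
 [ 0.5295 -0.2233  0.172 ]
 [ 0.5482 -0.2239  0.172 ]
 [ 0.5669 -0.2241  0.172 ]]
side upper [[ 0.5473 -0.2291  0.194 ]
 [ 0.5285 -0.2277  0.194 ]]
[[ 0.9997 -0.0259  0.0012]
 [-0.0259 -0.9997  0.0016]
 [ 0.0011 -0.0016 -1.    ]] [ 0.3152 -0.5529  0.2997]
to grip, tool cm [ 19.4236 -33.127    0.0405]
```

Call:
servo_tool --increments '[[[8.5,2.4,-4.1,0,1],[8.5,4.8,-8.2,0,1],[8.5,7.2,-12.3,0,1],[8.5,9.6,-16.4,0,1],[8.5,12,-20.5,0,1]]]'

```text
t: 1.1
tool_pos: [0.4376, -0.3514, 0.2997]
tool_rot: [-3.14, 0.071, 0.001]
contact_force: [0.8, -0.6, -0.5]
opening: 0.085
grip_force: 0.0
```

Call:
servo_tool --increments '[[[8.5,2.4,-4,0,0],[8.5,4.8,-8,0,0],[8.5,6.6,-11.5,0,0],[8.5,7.2,-12.5,0,0],[8.5,7.2,-12.5,0,0]]]'

```text
t: 1.6
tool_pos: [0.515, -0.2304, 0.2998]
tool_rot: [-3.141, 0.066, 0.001]
contact_force: [-0.1, 0.0, -0.0]
opening: 0.085
grip_force: 0.0
```

```bash
python3 - <<'E'
from h import *
np.set_printoptions(precision=4,suppress=True)
d=shot('side');t=shot('top')
o=ctrl.get_obs();M=R.from_rotvec(o['tool_rot']).as_matrix();print(M,o['tool_pos'])
print('to grip, tool cm',100*M.T@(np.array([.518,-.2275,.183])-o['tool_pos']))
im=np.hstack([d['img'][110:310,200:400],t['img'][60:260,280:480]])[:,:,::-1]
cv2.imwrite('pics/c.png',cv2.resize(im,None,fx=2,fy=2,interpolation=cv2.INTER_CUBIC))
E
```

```text
[[ 0.999  -0.0452 -0.0009]
 [-0.0452 -0.999  -0.0003]
 [-0.0009  0.0003 -1.    ]] [ 0.5141 -0.2323  0.3   ]
to grip, tool cm [ 0.3751 -0.5054 11.6945]
```

View pics/c.png

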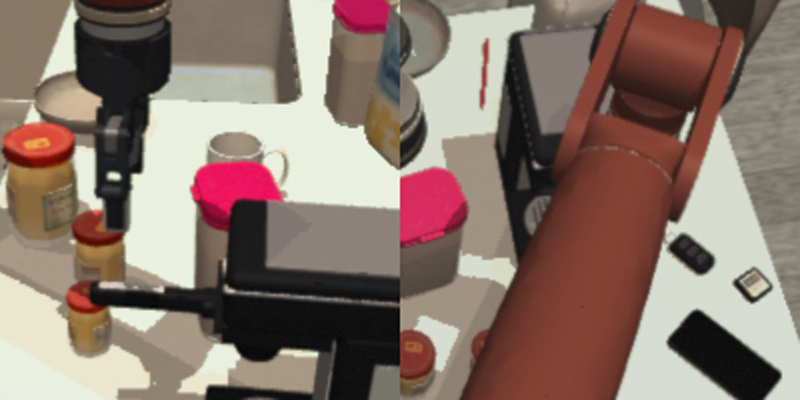

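The gripper hangs clear above the handle (side crop: fingertips at about (115,225), handle from (92,292) to (215,298)). I will descend over it.

Call:
servo_tool --increments '[[[8.5,0.3,-0.4,3,-0.3],[8.5,0.3,-0.4,6,-0.3],[8.5,0.3,-0.4,9,-0.3],[8.5,0.3,-0.4,11.6,-0.3],[8.5,0.3,-0.4,11.6,-0.3]]]'

```text
t: 2.2
tool_pos: [0.5144, -0.228, 0.1793]
tool_rot: [-3.137, 0.066, 0.013]
contact_force: [0.5, -0.5, -0.6]
opening: 0.0848
grip_force: 0.0
```

```bash
python3 - <<'E'
from h import *
np.set_printoptions(precision=4,suppress=True)
P=[]
for i in range(8):
    d=ctrl.get_image('side');P.append(ctrl.get_obs()['tool_pos'])
P=np.array(P);print(P)
o=ctrl.get_obs();print(o['tool_rot'],o['contact_force'])
cv2.imwrite('pics/d.png',cv2.resize(d['img'][180:300,220:380,::-1],None,fx=4,fy=4,interpolation=cv2.INTER_CUBIC))
E
```

```text
[[ 0.5159 -0.2286  0.1822]
 [ 0.5171 -0.229   0.1844]
 [ 0.518  -0.2292  0.1858]
 [ 0.5184 -0.2292  0.1866]
 [ 0.5186 -0.229   0.1868]
 [ 0.5186 -0.2287  0.1867]
 [ 0.5186 -0.2285  0.1864]
 [ 0.5184 -0.2283  0.186 ]]
[ 3.1396 -0.0622  0.0037] [-0.4465  0.1999  0.3126]
```

View pics/d.png

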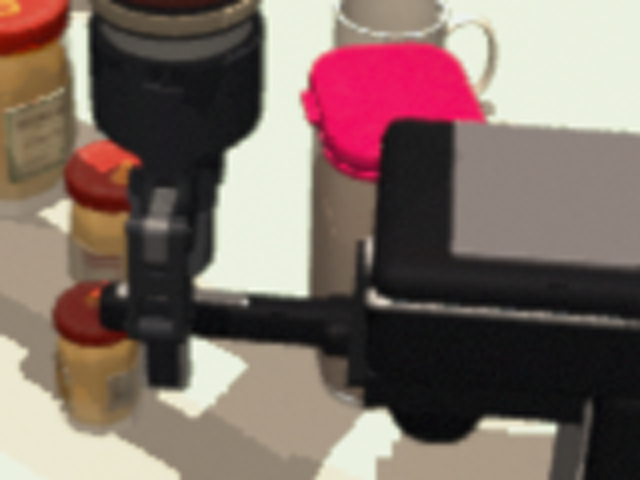

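The fingers straddle the handle (near finger at about (160,330), in front of it), and the handle end shows to its left. I will close gently and check the side force.

Call:
servo_tool --increments '[[[5,0,0,0.2,0],[3,0,0,0.2,0],[2,0,0,0.2,0],[1,0,0,0.2,0],[1,0,0,0.2,0]]]' --newtons 20

```text
t: 3.1
tool_pos: [0.5178, -0.2276, 0.1823]
tool_rot: [-3.141, 0.062, 0.0]
contact_force: [-0.6, -0.5, 0.3]
opening: 0.0153
grip_force: 19.4
```

Call:
servo_tool --increments '[[[1,0,0,0,0],[1,0,0,0,0],[1,0,0,0,0],[1,0,0,0,0],[1,0,0,0,0]]]'

```text
t: 3.6
tool_pos: [0.5178, -0.2277, 0.1823]
tool_rot: [-3.141, 0.062, -0.0]
contact_force: [-0.2, 0.6, 0.3]
opening: 0.0158
grip_force: 19.8
```

Call:
servo_tool --increments '[[[0.5,0,0,0,0],[0.5,0,0,0,0],[0.5,0,0,-0.1,0],[0.5,-0.3,0,-0.1,0],[0.5,-1,0,-0.1,0]]]' --newtons 110

```text
t: 4.1
tool_pos: [0.5074, -0.2274, 0.1829]
tool_rot: [-3.141, 0.062, 0.001]
contact_force: [0.5, -0.2, -2.0]
opening: 0.0144
grip_force: 107.1
```

Call:
servo_tool --increments '[[[0.5,-0.8,0,0,0],[0.5,-1.6,0,0,0],[0.5,-2.4,0,0,0],[0.5,-3.2,0,0,0],[0.5,-4,0,0,0]]]'

```text
t: 4.6
tool_pos: [0.4669, -0.2258, 0.1832]
tool_rot: [-3.141, 0.062, 0.0]
contact_force: [0.0, -0.9, -1.1]
opening: 0.0147
grip_force: 107.1
```

Call:
servo_tool --increments '[[[0.5,-1,0,0,0],[0.5,-2.2,0,0,0],[0.5,-3.6,0,0,0],[0.5,-5,0,0,0],[0.5,-6,0,0,0]]]'

```text
t: 5.1
tool_pos: [0.4066, -0.2233, 0.1832]
tool_rot: [3.141, -0.062, -0.0]
contact_force: [1.0, 0.1, -0.6]
opening: 0.0139
grip_force: 107.1
```

Call:
servo_tool --increments '[[[0.5,-0.6,0,0,0],[0.5,-0.8,0,0,0],[0.5,-0.8,0,0,0],[0.5,-0.8,0,0,0],[0.5,-0.8,0,0,0]]]'

```text
t: 5.6
tool_pos: [0.4001, -0.2232, 0.1833]
tool_rot: [-3.141, 0.062, -0.0]
contact_force: [0.0, 0.8, -2.0]
opening: 0.0146
grip_force: 107.1
```

```bash
python3 - <<'E'
from h import *
d=shot('side');t=shot('top');o=ctrl.get_obs();print(o['tool_pos'],o['contact_force'],o['wrist_torque'])
cv2.imwrite('pics/e.png',cv2.resize(d['img'][160:360,180:440,::-1],None,fx=3,fy=3,interpolation=cv2.INTER_CUBIC))
E
```

```text
[ 0.40007194 -0.22311003  0.18327853] [-0.45450495  0.10763399 -0.71667234] [-0.06454981  0.20229417 -0.01178483]
```

View pics/e.png

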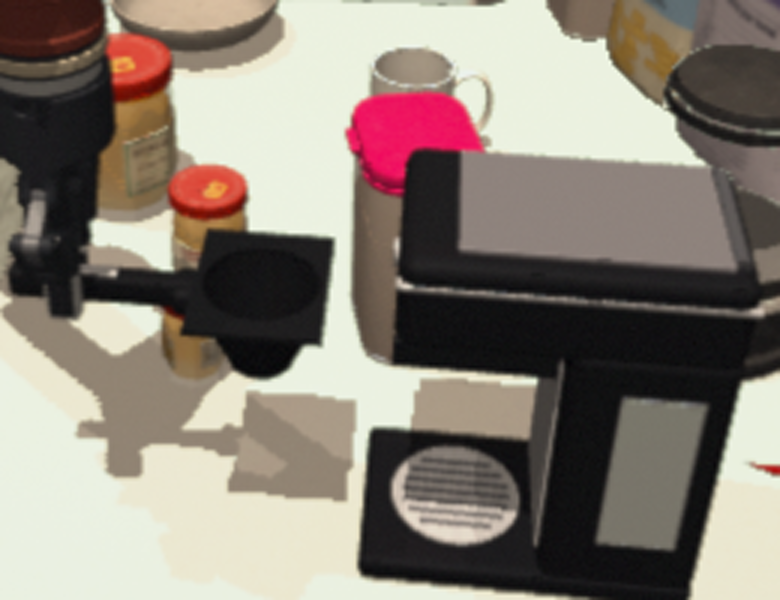

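The basket is out and looks level; its rim plate corners in the crop are (207,230), (334,238), (321,344) and (182,333). I will lift it straight up and measure the basket's offset from the tool.

Call:
servo_tool --increments '[[[0.5,0,0,-1,0],[0.5,0,0,-3,0],[0.5,0,0,-6,0],[0.5,0,0,-9,0],[0.5,0,0,-10.5,0]]]'

```text
t: 6.2
tool_pos: [0.4008, -0.2238, 0.2924]
tool_rot: [3.138, -0.062, 0.007]
contact_force: [0.2, -0.6, -1.6]
opening: 0.0143
grip_force: 107.2
```

```bash
python3 - <<'E'
from h import *
np.set_printoptions(precision=4,suppress=True)
s,t=load('side'),load('top')
c=np.array([[207,230],[334,238],[321,344],[182,333]])/3+[180,160]
P=onz(s,c,.195);print(P,P.mean(0)); print([np.linalg.norm(P[i]-P[i-1]) for i in range(4)])
print('offset',P.mean(0)-[.4001,-.2231,.1833])
# mug rim outer outline from top: ellipse fit
im=t['img'][165:225,170:225].copy()
h=cv2.cvtColor(im,cv2.COLOR_RGB2GRAY); print(h[::3,::2])
E
```

```text
[[ 0.4845 -0.1799  0.195 ]
 [ 0.5665 -0.1818  0.195 ]
 [ 0.5635 -0.2841  0.195 ]
 [ 0.482  -0.281   0.195 ]] [ 0.5241 -0.2317  0.195 ]
[np.float64(0.10105007822173952), np.float64(0.08210718634485195), np.float64(0.10231046305294193), np.float64(0.08156568499863992)]
offset [ 0.124  -0.0086  0.0117]
[[216 216 216 216 216 217 216 216 216 216 216 216 216 216 217 217 217 216
  216 216 215 217 216 217 217 216 216 216]
 [216 216 216 216 216 216 216 216 216 216 217 216 216 216 216 216 216 216
  216 216 216 217 216 216 216 216 216 216]
 [216 216 217 216 217 216 217 216 216 216 200 198 210 217 216 216 216 216
  216 217 216 217 216 216 217 216 216 217]
 [216 216 216 216 216 217 216 216 216 213 216 212 206 216 216 217 217 217
  216 216 216 217 216 216 216 217 217 216]
 [216 216 216 216 216 216 217 216 216 214 217 215 210 213 215 216 216 216
  216 216 216 217 216 216 216 216 216 216]
 [216 216 217 217 216 216 216 216 215 205 171 146 125 113 110 124 198 195
  215 217 216 216 216 216 217 216 216 217]
 [216 216 217 216 216 216 216 200 135 116 105 105  98 101  98  96  93  99
  193 211 216 216 216 2
[... 841 characters left out ...]
209 216 217 185 148 149 149 146 102  92  94  96  98 101 105 108 109 113
  114 115 114 113 210 217 217 217 216 216]
 [216 216 217 214 155 149 147 148 144  95  93  94  95  98 103 107 109 111
  113 114 114 127 215 217 217 216 216 216]
 [216 217 216 216 185 148 149 149 148 126  93  94  96  97 100 104 107 109
  112 112 123 211 216 217 216 216 217 217]
 [216 217 217 217 216 214 181 153 149 148 135 101  95  95  99 102 106 109
  119 169 216 217 216 216 216 216 217 216]
 [216 216 216 217 216 216 216 216 216 213 215 213 212 210 191 188 210 213
  216 216 216 216 216 216 217 217 217 216]
 [216 217 217 216 216 216 217 216 216 216 217 217 216 217 216 217 217 216
  217 216 216 217 216 217 216 216 217 217]]
```

Call:
servo_tool --increments '[[[0.5,0,-1,0,0],[0.5,0.3,-3.5,0,0],[0.5,0.8,-7,0,0],[0.5,1.5,-11,0,0],[0.5,2.2,-15,0,0]]]'

```text
t: 6.7
tool_pos: [0.4269, -0.072, 0.2862]
tool_rot: [-3.14, 0.063, 0.004]
contact_force: [0.9, -0.2, -1.3]
opening: 0.0144
grip_force: 107.4
```

Call:
servo_tool --increments '[[[0.5,0.8,-4,0,0],[0.5,1.6,-8,0,0],[0.5,2.4,-12,0,0],[0.5,3.2,-16,0,0],[0.5,4,-20,0,0]]]'

```text
t: 7.2
tool_pos: [0.4744, 0.1265, 0.2862]
tool_rot: [-3.141, 0.061, 0.005]
contact_force: [0.1, -0.1, -1.8]
opening: 0.0145
grip_force: 107.4
```

Call:
servo_tool --increments '[[[0.5,0.8,-4,0,0],[0.5,1.4,-7,0,0],[0.5,1.8,-8.8,0,0],[0.5,2,-9.7,0,0],[0.5,2,-9.7,0,0]]]'

```text
t: 7.7
tool_pos: [0.4985, 0.2211, 0.2866]
tool_rot: [3.14, -0.059, -0.005]
contact_force: [0.8, 0.2, -1.1]
opening: 0.0141
grip_force: 107.5
```

Call:
servo_tool --increments '[[[0.5,0,0,0,0],[0.5,0,0,0,0],[0.5,0,0,0,0],[0.5,0,0,0,0],[0.5,0,0,0,0]]]'

```text
t: 8.2
tool_pos: [0.4995, 0.2199, 0.2885]
tool_rot: [-3.141, 0.063, -0.0]
contact_force: [-0.1, 1.0, -2.1]
opening: 0.0141
grip_force: 107.5
```

```bash
python3 - <<'E'
from h import *
d=shot('side');t=shot('top');o=ctrl.get_obs();print(o['tool_pos'],o['tool_rot'],o['contact_force'])
a=cv2.resize(d['img'][100:220,220:400,::-1],None,fx=4,fy=4,interpolation=cv2.INTER_CUBIC)
b=cv2.resize(t['img'][110:260,120:320,::-1],None,fx=4,fy=4,interpolation=cv2.INTER_CUBIC)
cv2.imwrite('pics/f.png',a);cv2.imwrite('pics/g.png',b)
cv2.imwrite('pics/fg.png',np.vstack([cv2.resize(a,(480,320)),cv2.resize(b,(480,280))[:280]]))
E
```

```text
[0.4994618  0.22009469 0.28843066] [-3.14091892e+00  6.25781113e-02 -3.37388844e-04] [-0.03540013  0.67980439 -1.21540705]
```

View pics/f.png

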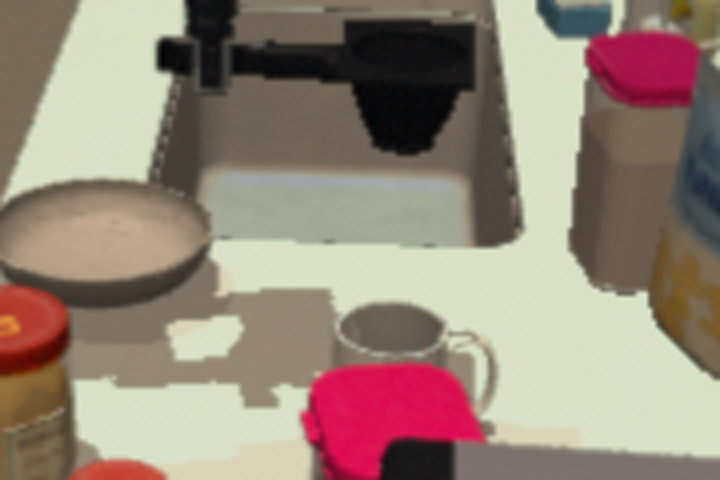

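Side: the basket hangs above and short of the sink, with its plate at (345–475, 22–88) in the crop, its cup bottom at (405,152) and the mug rim at (335–447, 303–360), undisturbed. I will compare the basket and rim positions in the same image.

```bash
python3 - <<'E'
from h import *
np.set_printoptions(precision=4,suppress=True)
s,t=load('side'),load('top');o=ctrl.get_obs()
M=R.from_rotvec(o['tool_rot']).as_matrix();g=o['tool_pos']
n=g+np.array([0.124*M[0,0],.124*M[1,0],-.055]);print('nozzle pred',n,'px side',proj(s,n),'top',proj(t,n))
x=M[:,0];y=-M[:,1]
pl=[n+a*.042*x+b*.051*y+[0,0,.066] for a,b in((-1,1),(1,1),(1,-1),(-1,-1))]
print('pred plate side crop',(proj(s,pl)-[220,100])*4); print('pred plate top crop',(proj(t,pl)-[120,110])*4)
# mug rim circle outer, fit for center by projecting candidates
th=np.linspace(0,2*np.pi,360)
for c in((.624,.214),(.624,.217),(.624,.210)):
    P=np.c_[c[0]+.039*np.cos(th),c[1]+.039*np.sin(th),0*th+.097]
    for d,nm,o0 in((s,'side',[220,100]),):
        q=(proj(d,P)-o0)*4;print(c,nm,q.min(0),q.max(0))
    q=proj(t,P);print('top',q.min(0),q.max(0))
E
```

```text
nozzle pred [0.6234 0.2152 0.2334] px side [[320.5205 135.9267]] top [[186.6554 164.7796]]
pred plate side crop [[346.0377  13.5928]
 [476.336   19.3918]
 [476.4437  80.6903]
 [336.3915  74.0067]]
pred plate top crop [[158.2298 235.6264]
 [155.347  108.9317]
 [332.0375  88.6052]
 [340.612  214.5217]]
(0.624, 0.214) side [333.8531 300.6979] [447.982  357.6776]
top [181.2975 177.4128] [211.0063 204.0152]
(0.624, 0.217) side [333.9505 298.6263] [447.856  355.3837]
top [180.1605 177.5823] [209.8681 204.1909]
(0.624, 0.21) side [333.7226 303.4722] [448.1507 360.7503]
top [182.8135 177.187 ] [212.5236 203.7811]
```

View pics/g.png

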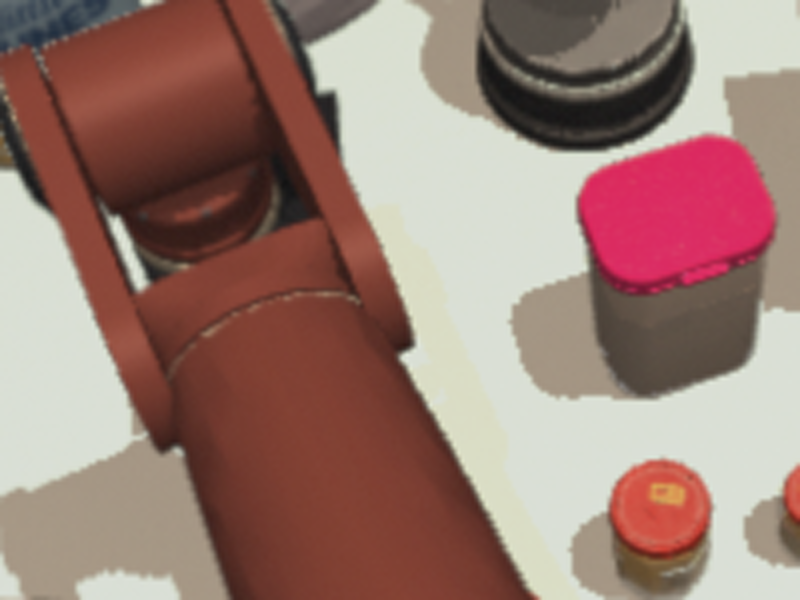

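```bash
python3 - <<'E'
from h import *
np.set_printoptions(precision=2,suppress=True,linewidth=160)
s=load('side');g=cv2.cvtColor(s['img'],cv2.COLOR_RGB2GRAY).astype(float)
def cross(v,th):  # first subpixel fall below th
    i=np.argmax(v<th); return i-1+(v[i-1]-th)/(v[i-1]-v[i])
print('upper edge rows',[(c,round(98+cross(g[98:115,c],65),2)) for c in range(308,339,3)])
print('handle up',[(c,round(100+cross(g[100:118,c],65),2)) for c in range(280,306,3)],'handle low',[(c,round(124-cross(g[124:105:-1,c],65),2)) for c in range(280,304,3)])
o=ctrl.get_obs();M=R.from_rotvec(o['tool_rot']).as_matrix();p=o['tool_pos'];x=M[:,0];y=-M[:,1]
n=p+.124*x-[0,0,.055]
q=lambda a,b,z:proj(s,[n+a*x+b*y+[0,0,z]])[0]
print('pred upper edge',q(-.042,.051,.066),q(.042,.051,.066))
print('pred handle up far',q(-.10,.008,.066),q(-.05,.008,.066),'low near',q(-.10,-.008,.044),q(-.05,-.008,.044))
print('1deg pitch row change over plate', 461/1.3*.084*np.sin(np.radians(1))*.83)
E
```

```text
upper edge rows [(308, np.float64(104.55)), (311, np.float64(104.55)), (314, np.float64(104.54)), (317, np.float64(104.53)), (320, np.float64(104.49)), (323, np.float64(104.51)), (326, np.float64(104.5)), (329, np.float64(105.51)), (332, np.float64(105.52)), (335, np.float64(105.52)), (338, np.float64(105.77))]
handle up [(280, np.float64(110.5)), (283, np.float64(111.35)), (286, np.float64(110.06)), (289, np.float64(110.5)), (292, np.float64(110.57)), (295, np.float64(110.56)), (298, np.float64(110.55)), (301, np.float64(110.56)), (304, np.float64(110.51))] handle low [(280, np.float64(118.45)), (283, np.float64(118.43)), (286, np.float64(119.38)), (289, np.float64(119.44)), (292, np.float64(119.43)), (295, np.float64(119.42)), (298, np.float64(119.41)), (301, np.float64(120.41))]
pred upper edge [306.51 103.39] [339.08 104.84]
pred handle up far [282.64 108.42] [302.36 109.34] low near [281.88 119.08] [301.61 120.05]
1deg pitch row change over plate 0.4314895377755495
```

Call:
servo_tool --increments '[[[0.5,0,0,1,0],[0.5,0,0,3,0],[0.5,0,0,5,0],[0.5,0,0,7,0],[0.5,0,0,8.5,0]]]'

```text
t: 8.8
tool_pos: [0.4986, 0.2201, 0.2009]
tool_rot: [3.14, -0.062, -0.004]
contact_force: [-0.3, 0.1, -2.1]
opening: 0.0146
grip_force: 107.4
```

Call:
servo_tool --increments '[[[0.5,0,0,1,0],[0.5,0,0,2,0],[0.5,0,0,2.8,0],[0.5,0,0,3.3,0],[0.5,0,0,3.5,0]]]'

```text
t: 9.3
tool_pos: [0.4994, 0.2203, 0.168]
tool_rot: [3.141, -0.062, -0.0]
contact_force: [-0.9, 0.1, -1.5]
opening: 0.0145
grip_force: 107.4
```

Call:
servo_tool --increments '[[[0.5,0,0,0,0],[0.5,0,0,0,0],[0.5,0,0,0,0],[0.5,0,0,0,0],[0.5,0,0,0,0]]]'

```text
t: 9.8
tool_pos: [0.4996, 0.2203, 0.1686]
tool_rot: [-3.141, 0.062, -0.001]
contact_force: [-0.0, -0.8, -1.2]
opening: 0.0144
grip_force: 107.4
```

```bash
python3 - <<'E'
from h import *
np.set_printoptions(precision=4,suppress=True)
d=shot('side');o=ctrl.get_obs();print(o['tool_pos'],o['tool_rot'],o['contact_force'],o['t'])
M=R.from_rotvec(o['tool_rot']).as_matrix();n=o['tool_pos']+.124*M[:,0]-[0,0,.055];print(n,(proj(d,n)-[240,120])*5)
cv2.imwrite('pics/i.png',cv2.resize(d['img'][120:240,240:400,::-1],None,fx=5,fy=5,interpolation=cv2.INTER_CUBIC))
E
```

```text
[0.4995 0.2203 0.1685] [-3.1409  0.062  -0.0006] [ 0.2309 -0.1029 -1.2521] 9.85
[0.6234 0.2154 0.1136] [[389.1413 282.8429]]
```

View pics/i.png

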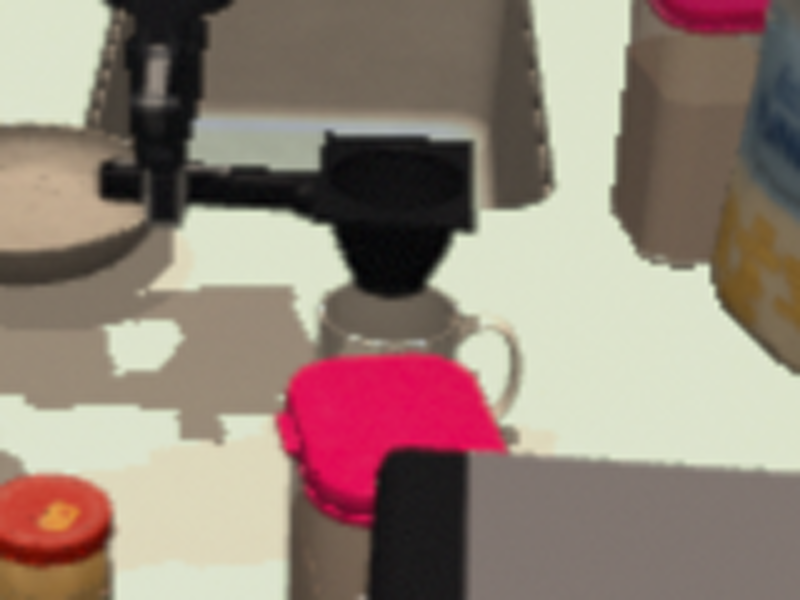

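The cup bottom at (392,296) sits above the mouth's centre (about (389,313)). By the tool pose that leaves a gap of about 16 mm, and the mug, canister and honey stand where they were.

```bash
python3 -c "
from station import ctrl
print(ctrl.finish_job())"
```

```text
the job is handed in; nothing more can be done
None
```

The basket is out of the brewer and held level, its nozzle within a few mm of the mug's centre and about 16 mm above the rim by my measurements; it touches nothing, and the job is handed in.

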